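# Load and start the steam cooker

## Task

Put every long carrot piece from the cutting board into the steam cooker's basin (leave the short stubby end piece on the board), then shut the lid, and after that swing the red clamp lever down flat over it. Next, with the knob still pushed in, turn it until its white line points at the red mark, and only then pull the knob straight up as far as it goes so that it stays locked out, still pointing at the mark. Do not disturb the jar with the red cap.

Things in the scene. Friction and masses are not known exactly. Their poses are not given: they have to be found in the camera images.
- cooker: Table-top steam cooker, fixed to the table. Origin on the table under the middle of its basin; x points to the back (lid hinge side), y to the clamp side (left seen from the robot), z up. Open steel basin 180 (x) x 190 (y) mm, rim 100 mm above the table, walls 6 mm. White console joined on its -y side, 180 x 130 mm, flat top also 100 mm above the table, carrying the knob. The middle of the clamp post stands 107 mm to +y.
- basin (a point): Middle of the basin's inner floor, 36 mm above the table, 64 mm below the rim; free room inside 168 (x) x 178 (y) mm. Axes as cooker.
- lid (a joint): Lid angle, rad: 0 shut, 1.57 upright, at most 1.9 (leaning back). It starts open, leaning slightly back. A stiff hinge keeps it where it is left; about 1 to 3 N at its edge moves it.
- lid_hinge (a point): Middle of the lid's hinge line (along the cooker's y), 106 mm above the table, 92 mm behind the middle of the basin.
- lid_edge (a point): Middle of the free edge of the lid, at the end of its black lip, 214 mm from the hinge line. The lid is a steel plate 11 mm thick, 190 mm wide, and its lip 90 mm wide; this point is at half thickness.
- clamp (a joint): Clamp lever angle, rad: 0 clamped down (lying level over the lid, pointing to the cooker's -y), 1.57 upright, at most 2.4 (leaning outward to +y). It starts leaning outward, clear of the basin, and stays where it is left; about 2 N at the tip moves it.
- clamp_pivot (a point): Pivot of the clamp lever, 121 mm above the table; its axis runs along the cooker's x.
- clamp_tip (a point): End of the clamp lever's red round grip, 102 mm from the pivot. The grip is 16 mm thick and takes up the last 48 mm.
- dial (a joint): Knob angle, rad, 0 to 2.6, growing clockwise seen from above; it turns with light friction (0.05 N m) and stays where it is left.
- mark_ring (a joint): Angle of the red mark round the knob, on the same scale as dial: the knob points at the mark when the two are equal. The ring is stiff: leave it.
- pull (a joint): How far the knob is pulled out (straight up), m: 0 pushed in, 0.014 fully out, its stop. A force of about 5 N moves it, and it stays where it is left.
- knob_top (a point): Middle of the top of the knob, on its upright axis, 42 mm above the console top while pushed in. The knob is a black disc 52 mm across whose top is 8 mm above the point 100 mm over the table (the console top), with a bar grip on it, 60 mm long, 14 mm thick, its flanks from 10 to 42 mm above the console top.
- knob_tip (a point): The knob's pointing direction: the point 33 mm from the knob axis along the bar, just beyond the end of the bar that bears the white line, level with the knob's top.
- mark (a point): The red mark's direction: the point 33 mm from the knob axis towards the red tab on the aluminium ring (38 to 44 mm from the axis), 4.5 mm above the console top.
- board: White cutting board, 240 (x) x 400 (y) x 18 mm, fixed; origin under its middle.
- stub: Short stubby orange end piece, an upright cylinder 38 mm across and 45 mm tall, on the board; not to be cooked. Origin at the middle of its underside.
- jar: White jar with a red cap, 72 mm across, 121 mm tall; bystander. Origin under its middle.
- tape: Brown tape roll lying flat, 104 mm across, 48 mm high; bystander, fixed to the table. Origin under its middle.
- carrot_1: Long orange carrot piece, 61 (x) x 28 x 28 mm, about 35 g, lying on the board; may be absent. Origin at the middle of its underside, x along its length; its middle is 14 mm up its own z. It does not roll.
- carrot_2: Long orange carrot piece, 61 (x) x 28 x 28 mm, about 35 g, lying on the board; may be absent. Origin at the middle of its underside, x along its length; its middle is 14 mm up its own z. It does not roll.
- carrot_3: Long orange carrot piece, 61 (x) x 28 x 28 mm, about 35 g, lying on the board; may be absent. Origin at the middle of its underside, x along its length; its middle is 14 mm up its own z. It does not roll.
- carrot_4: Long orange carrot piece, 61 (x) x 28 x 28 mm, about 35 g, lying on the board; may be absent. Origin at the middle of its underside, x along its length; its middle is 14 mm up its own z. It does not roll.
- carrot_5: Long orange carrot piece, 61 (x) x 28 x 28 mm, about 35 g, lying on the board; may be absent. Origin at the middle of its underside, x along its length; its middle is 14 mm up its own z. It does not roll.
Things that resemble listed ones, but are neither listed nor needed, are in the scene too. Leave any green look-alike of the carrot_5 alone.

How it is judged:
By the outcome, as a careful person would: the job done as asked, in the order asked, and still so for the second after the job is handed in, with the robot touching nothing.
Of carrot_1, carrot_2, carrot_3, carrot_4, carrot_5 only 3 to 5 are there at a start; the rules pass over those that are not, and their reading is None.
At some moment in a run one of carrot_1, carrot_2, carrot_3, carrot_4, carrot_5 may be knocked a few centimetres aside while the robot is not near it.
Once in a run the grip may slacken for a moment while it holds something.
It also fails if it takes over 210 s, if anything falls off the work surface, if the arm or the gripper's body presses on something with over 40 N, if the wrist force passes 120 N, or if a joint passes its speed limit or range.

## Robot

A 7-joint arm with a two-finger parallel gripper is mounted at the origin on the work surface; the furniture and walls round the work are solid. World frame = base frame: x ahead of the robot, y to its left, z up, the work surface at z = 0. Lengths are in m, angles in rad, forces in N, time in s.
With the tool pointing down it reaches from about 0.425 to 1.025 m from the base axis. Payload 9.4 kg.
Tool frame: the origin (TCP) lies midway between the tips of the shut fingers; the grasp point (between the pads) lies 19 mm behind it (bot.tcp_to_grasp is the distance from the TCP to the grasp point, in m); z points along the fingers, x is the direction in which the jaws open and shut, and the axes are right-handed (so a half turn about z gives the same grasp; the last joint's range is limited). The gripper opens to 85 mm and grips with 20 to 120 N. Pads are 22 mm wide; open, the fingers measure 114 mm over their backs; the gripper's body (76 mm by 85 mm) begins 54 mm behind the grasp point. The pads swing forward as they close: fully open they stand 13 mm farther back than shut.
Start: joints at [-1.209, 0.599, -0.003, 1.599, 0.002, 0.943, -0.08], TCP at [0.308, 0.656, 0.231] pointing down, gripper open.
Joint ranges: [-2.57, 2.57], [-0.35, 1.97], [-1.29, 1.29], [0.11, 2.56], [-1.05, 4.19], [0.11, 1.86], [-2.63, 2.63]. Speed limits (rad/s): [2.22, 2.22, 3.01, 3.01, 3.14, 3.14, 3.14].

## Interface

Orientations are given as a unit quaternion [x, y, z, w].
In Python, from cell import bot, capture, boxes_of gives the robot as it stands.
- The arm moves only by the shell command python3 -m crank 'ROWS'. ROWS is JSON, a list of rows, each a list of 7 numbers: the shift along the tool's x, y, z in m, then the turn, a rotation vector about the tool's x, y, z in rad, then the closure, from 0 (fully open) to 1 (shut). In form: [[dx, dy, dz, ax, ay, az, fingers], ...]. A call has 1 to 5 rows; each row is the pose to reach, as a shift and turn from the pose commanded when the call began, along the tool's axes at that moment; what a row does not reach only later rows make up. A row lasts 1/10 s, in which the tool goes at most 50 mm and 8.59 degrees, less where a joint would pass 70% of its speed; a pose out of reach is approached as far as the arm can. A call with a gripper value outside its range is refused whole. The fingers move at their own pace and stop on an object; the grip force is fixed at half the most. Time passes only in rows, so rows that repeat a pose let the fingers close. It gives the time, the measured TCP pose, the force and the opening at its end, in the units of the state.
- bot.observe(): the state, without advancing time (a new reading comes with each control period).
- capture(name): name is "side" or "top" or "wrist"; returns a dict with "image" (480x640x3 uint8, red, green, blue), "range_z" (480x640 float32, m along the optical axis (not along the pixel's ray), 0 where there is no reading), "vertical_fov" (degrees; the focal length in pixels is half the picture's height over the tangent of half this angle, whatever the lens; pixels are square), "cx", "cy" (the principal point, pixels), "R" (3x3) and "t" (3): a world point X has camera coordinates R X + t. Camera axes: x right, y down, z forward; pixel columns grow to the right and rows downward; lengths in m; the calibration is good to about 2 mm. A picture is of the moment at which its call begins.
- bot.sign_off(): hands the job in, once; it reports no verdict.
Trained networks look in a picture, given as the dict that the camera call returned (one of the last four; its "shot" number tells which), for a name from the list of things; names that differ only in an ending like _2 or _b are one class to them, and where a whole thing is asked for, a point or a joint stands for the part that bears it (a point fixed in the world has none). Each returns a list of dicts, best first, with "p" (0 to 1); they miss things now and then, are a little off and sometimes report something else, mostly with a low value. They report only what shows in the picture. A call takes as long as a camera call. They do not tell look-alikes from the thing itself.
- boxes_of(picture, target): "position" ([column, row] in pixels, amid what is visible of it).
The state is a dict: "t": time; "joints": joint angles; "joint_velocities": joint speeds; "joint_torque": joint torques, N m; "tool_pos": TCP position; "orientation": TCP orientation; "force": force on the tool from outside, world axes, zero at the start; "wrist_torque": the same for the moment, N m; "finger_gap": finger opening in m.
Only numpy, scipy, OpenCV 4.12 (cv2) and the standard library are available. Lean on these libraries where they do the work, as an engineer would, in place of code of your own. Each camera call takes 0.05 s, during which the arm holds its last target. There are 200 camera calls.

## Working session

There is one attempt and no reset: what is moved stays moved. The work goes in short steps, Python scripts to look and compute and a shell command to move; the robot and the scene stay as the last step left them, time stands still between calls to the robot, and variables do not carry over. Pictures are saved under pics/ and viewed, about 12 in all and at most 16, crops included, and the job is handed in when it is done.

```bash
mkdir -p pics; ls
cat > h.py <<'E'
import numpy as np, cv2
from cell import bot, capture, boxes_of
from scipy.spatial.transform import Rotation as R
def f(p): return 240/np.tan(np.radians(p['vertical_fov'])/2)
def pt(p,u,v,z=None,w=2):
    "world point at pixel; by range or on plane z"
    d=np.array([(u-p['cx'])/f(p),(v-p['cy'])/f(p),1.])
    Rm=np.array(p['R']);t=np.array(p['t'])
    if z is None:
        a=p['range_z'][max(0,int(v)-w):int(v)+w+1,max(0,int(u)-w):int(u)+w+1];a=a[a>0]
        if len(a)==0:return None
        return Rm.T@(d*np.median(a)-t)
    c=-Rm.T@t;r=Rm.T@d
    return c+r*(z-c[2])/r[2]
def cloud(p):
    v,u=np.mgrid[0:480,0:640];z=p['range_z']
    P=np.stack([(u-p['cx'])/f(p)*z,(v-p['cy'])/f(p)*z,z],-1)
    W=(P-np.array(p['t']))@np.array(p['R']);W[z<=0]=np.nan
    return W
def px(p,X):
    c=np.array(p['R'])@np.array(X)+np.array(p['t']);return c[0]/c[2]*f(p)+p['cx'],c[1]/c[2]*f(p)+p['cy']
def save(p,n,crop=None,s=1):
    im=p['image'][...,::-1]
    if crop:a,b,c,d=crop;im=im[b:d,a:c]
    cv2.imwrite('pics/'+n,cv2.resize(im,None,fx=s,fy=s,interpolation=cv2.INTER_CUBIC))
def tool(dw=None,target=None):
    "tool-frame shift for a world displacement / to a world TCP target"
    o=bot.observe();q=R.from_quat(o['orientation'])
    if target is not None: dw=np.array(target)-o['tool_pos']
    return q.inv().apply(dw)
E
python3 - <<'E'
from h import *
np.set_printoptions(precision=3,suppress=True)
for n in('top','side'):
    p=capture(n);save(p,n+'0.png')
    for k in ['cooker','lid','clamp','dial','mark','knob_top','board','stub','jar','tape','carrot_1']:
        for b in boxes_of(p,k):
            if b['p']>.25: print(n,k,round(b['p'],2),np.round(b['position']),pt(p,*b['position']))
o=bot.observe();print(o['tool_pos'],o['orientation'],R.from_quat(o['orientation']).as_matrix(),o['t'])
E
```

```text
pics
top cooker 0.71 [418. 222.] [ 0.535 -0.201  0.036]
top lid 0.66 [268. 219.] [0.549 0.143 0.041]
top lid 0.55 [401. 174.] [ 0.599 -0.134  0.24 ]
top dial 0.75 [479. 224.] [ 0.515 -0.307  0.141]
top dial 0.38 [261. 268.] [0.434 0.155 0.064]
top mark 0.84 [471. 230.] [ 0.505 -0.298  0.112]
top mark 0.53 [478. 226.] [ 0.511 -0.308  0.136]
top mark 0.44 [243. 165.] [0.653 0.187 0.12 ]
top knob_top 0.76 [480. 223.] [ 0.516 -0.31   0.143]
top knob_top 0.7 [170. 265.] [0.445 0.362 0.045]
top knob_top 0.36 [269. 218.] [0.55  0.14  0.042]
top board 0.69 [218. 245.] [0.493 0.26  0.018]
top stub 0.71 [261. 272.] [0.425 0.156 0.063]
top jar 0.58 [247. 163.] [0.659 0.18  0.121]
top jar 0.39 [402. 173.] [ 0.601 -0.135  0.248]
top jar 0.33 [480. 225.] [ 0.513 -0.309  0.14 ]
top tape 0.95 [303. 157.] [0.702 0.061 0.   ]
top carrot_1 0.84 [220. 264.] [0.447 0.251 0.045]
top carrot_1 0.69 [177. 332.] [0.296 0.349 0.024]
top carrot_1 0.68 [171. 270.] [0.436 0.36  0.044]
top carrot_1 0.5 [268. 219.] [0.547 0.142 0.043]
side cooker 0.88 [311. 205.] [ 0.588 -0.23   0.069]
side cooker 0.36 [296. 177.] [ 0.588 -0.064  0.24 ]
side lid 0.74 [298. 178.] [ 0.589 -0.085  0.228]
side lid 0.67 [294. 293.] [0.549 0.148 0.033]
side dial 0.55 [332. 176.] [ 0.751 -1.548 -0.452]
side mark 0.56 [329. 185.] [ 0.545 -0.303  0.106]
side knob_top 0.73 [333. 179.] [ 0.53  -0.289  0.136]
side board 0.89 [296. 358.] [0.497 0.337 0.017]
side stub 0.71 [340. 300.] [0.431 0.169 0.047]
side jar 0.74 [236. 288.] [0.664 0.224 0.093]
side jar 0.4 [261. 268.] [0.674 0.026 0.005]
side tape 0.7 [263. 269.] [0.645 0.088 0.048]
side carrot_1 0.79 [324. 330.] [0.45  0.266 0.038]
side carrot_1 0.67 [296. 290.] [0.543 0.143 0.038]
side carrot_1 0.65 [318. 369.] [0.442 0.376 0.038]
[0.308 0.656 0.231] [0.844 0.536 0.    0.   ] [[ 0.425  0.905  0.   ]
 [ 0.905 -0.425 -0.   ]
 [-0.     0.    -1.   ]] 1.2
```

View pics/top0.png

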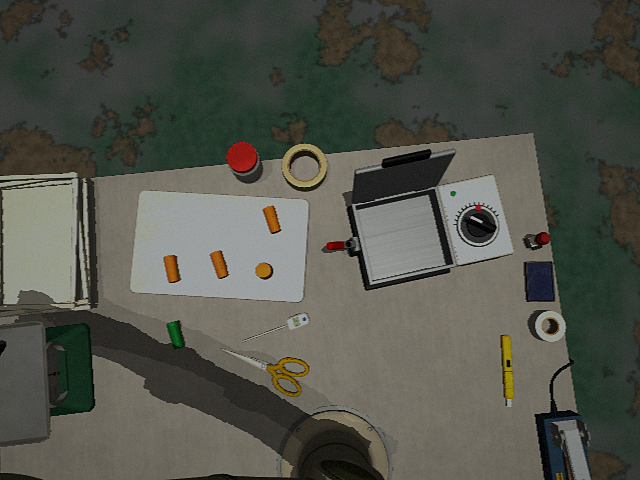

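Run:
```python
from h import *
np.set_printoptions(precision=3,suppress=True)
p=capture('top');W=cloud(p);hsv=cv2.cvtColor(p['image'],cv2.COLOR_RGB2HSV)
def comps(m,name,lo=12):
    n,l,s,c=cv2.connectedComponentsWithStats(m.astype(np.uint8))
    for i in range(1,n):
        if s[i,4]>=lo:
            Q=W[l==i];Q=Q[~np.isnan(Q[:,0])]
            if len(Q)==0: continue
            top=Q[Q[:,2]>np.percentile(Q[:,2],90)-.006]
            (cx,cy),(w,h),a=cv2.minAreaRect((top[:,:2]*1000).astype(np.float32))
            ax=np.linalg.svd(top[:,:2]-top[:,:2].mean(0),full_matrices=False)[2][0]
            print(name,c[i].round(),s[i,4],'ctr',np.round([cx,cy]),'size',np.round([w,h]),'ztop',np.percentile(Q[:,2],90).round(3),'axis deg',np.degrees(np.arctan2(ax[1],ax[0])).round(1))
H,S,V=hsv[...,0],hsv[...,1],hsv[...,2]
comps((H>5)&(H<24)&(S>140)&(V>110),'orange')
comps((H>35)&(H<90)&(S>90)&(V>50),'green')
comps(((H<5)|(H>172))&(S>140)&(V>90),'red')
# cooker rims
m=(abs(W[...,2]-.1)<.006)
comps(m,'z100',60)
```

```text
orange [271. 218.] 240 ctr [547. 134.] size [58. 21.] ztop 0.047 axis deg -161.4
orange [218. 264.] 254 ctr [447. 254.] size [59. 22.] ztop 0.047 axis deg -160.8
orange [170. 268.] 251 ctr [439. 362.] size [59. 22.] ztop 0.047 axis deg -168.6
orange [263. 270.] 173 ctr [431. 151.] size [31. 29.] ztop 0.066 axis deg -82.6
orange [506. 337.] 13 ctr [ 273. -392.] size [16.  4.] ztop 0.015 axis deg -94.7
orange [286. 374.] 410 ctr [197. 108.] size [88. 79.] ztop 0.014 axis deg -97.0
orange [509. 397.] 16 ctr [ 142. -392.] size [16.  7.] ztop 0.017 axis deg -95.7
green [314.  53.] 12 ctr [1322.   37.] size [15. 12.] ztop -0.747 axis deg -101.0
green [308.  59.] 12 ctr [1301.   58.] size [42. 10.] ztop -0.745 axis deg -146.0
green [305.  61.] 12 ctr [1289.   79.] size [ 8. 10.] ztop -0.746 axis deg -175.9
green [190.  71.] 27 ctr [1256.  517.] size [40. 18.] ztop -0.745 axis deg -157.1
green [198.  70.] 19 ctr [1255.  489.] size [38. 17.] ztop -0.742 axis deg -145.9
green [323.  79.] 24 ctr [1215.    3.] size [19. 33.] ztop -0.745 axis deg -83.2
green [307.  99.] 132 ctr [1137.   73.] size
[... 5253 characters left out ...]
3 ctr [  44. -927.] size [13. 13.] ztop -0.742 axis deg -175.8
red [241. 156.] 697 ctr [674. 191.] size [64. 63.] ztop 0.124 axis deg -136.2
red [478. 207.] 28 ctr [ 555. -318.] size [ 9. 11.] ztop 0.109 axis deg -177.7
red [545. 237.] 55 ctr [ 491. -466.] size [16. 15.] ztop 0.088 axis deg -142.5
red [334. 245.] 80 ctr [469.   4.] size [12. 16.] ztop 0.205 axis deg -76.2
z100 [461. 222.] 5064 ctr [ 512. -217.] size [180. 321.] ztop 0.104 axis deg 104.7
z100 [ 52. 377.] 172 ctr [212. 590.] size [118.  14.] ztop 0.105 axis deg -171.4
z100 [574. 445.] 545 ctr [  47. -497.] size [103.  48.] ztop 0.104 axis deg 160.0
z100 [558. 437.] 62 ctr [  74. -460.] size [46.  4.] ztop 0.104 axis deg -174.5
```

The top view shows three carrots at (271,218), (218,264) and (170,268). The stub is at (263,270), the green decoy at (174,334), the cooker on the right with its knob at (479,224), and the jar at (243,160). I'll go above the left carrot.

```bash
python3 -m crank '[[-0.105,0.12,0,0,0,-0.35,0],[-0.105,0.12,0,0,0,-0.35,0],[-0.105,0.12,0,0,0,-0.35,0],[-0.105,0.12,0,0,0,-0.35,0]]'
python3 - <<'E'
from h import *
np.set_printoptions(precision=3,suppress=True)
o=bot.observe();m=R.from_quat(o['orientation']).as_matrix();a=np.arctan2(m[1,0],m[0,0]);print(o['tool_pos'],np.degrees(a),tool(target=[.439,.362,.22]),np.radians(104.7)-a)
E
```

```text
t: 1.65
tool_pos: [0.3759, 0.5039, 0.2315]
orientation: [0.74, 0.673, -0.001, 0.002]
force: [-0.7, -0.3, 0.3]
finger_gap: 0.0855
[0.376 0.504 0.231] 84.60165168543821 [-0.135  0.076  0.012] 0.35078235230175614
```

```bash
cat >> h.py <<'E'
def go(x,y,z,yaw=104.7):
    o=bot.observe();q=R.from_quat(o['orientation']);a=np.radians(yaw)
    T=R.from_matrix([[np.cos(a),np.sin(a),0],[np.sin(a),-np.cos(a),0],[0,0,-1]])
    d=q.inv().apply(np.array([x,y,z])-o['tool_pos']);print('go',np.round(d,4),np.round((q.inv()*T).as_rotvec(),3),'rows>=',round(np.linalg.norm(d)/.05,1))
def orange(p,zmin=.03,zmax=.06,show=True):
    W=cloud(p);h=cv2.cvtColor(p['image'],cv2.COLOR_RGB2HSV);H,S,V=h[...,0],h[...,1],h[...,2]
    m=((H>5)&(H<24)&(S>130)&(V>80)&(W[...,2]>zmin)&(W[...,2]<zmax)).astype(np.uint8)
    n,l,s,c=cv2.connectedComponentsWithStats(m);out=[]
    for i in range(1,n):
        if s[i,4]<60: continue
        Q=W[l==i];(cx,cy),(w,hh),_=cv2.minAreaRect((Q[:,:2]*1000).astype(np.float32))
        ax=np.linalg.svd(Q[:,:2]-Q[:,:2].mean(0),full_matrices=False)[2][0]
        print('orange px',c[i].round(),s[i,4],'ctr',round(cx,1),round(cy,1),'size',round(w),round(hh),'z',np.percentile(Q[:,2],95).round(3),'axis',np.degrees(np.arctan2(ax[1],ax[0]))%180)
E
python3 -m crank '[[-0.135,0.076,0.01,0,0,-0.35,0],[-0.135,0.076,0.01,0,0,-0.35,0],[-0.135,0.076,0.01,0,0,-0.35,0],[-0.135,0.076,0.01,0,0,-0.35,0],[-0.135,0.076,0.01,0,0,-0.35,0]]'
python3 - <<'E'
from h import *
p=capture('wrist');save(p,'w1.png');orange(p)
print(boxes_of(p,'carrot_1'))
go(.439,.362,.1)
E
```

```text
t: 2.15
tool_pos: [0.437, 0.3676, 0.2215]
orientation: [0.611, 0.792, 0.0, 0.0]
force: [0.6, 1.0, -0.6]
finger_gap: 0.0854
orange px [ 84. 130.] 127 ctr 416.0 157.7 size 14 3 z 0.059 axis 74.0088543584217
orange px [201. 193.] 1791 ctr 446.8 256.0 size 60 25 z 0.045 axis 20.33208750741972
orange px [316. 214.] 1639 ctr 438.9 364.4 size 59 26 z 0.045 axis 11.934089100783066
orange px [ 65. 260.] 1732 ctr 547.5 138.3 size 60 23 z 0.045 axis 18.99598044693955
[{'position': [350.8, 42.7], 'p': 0.88}, {'position': [64.5, 259.8], 'p': 0.87}, {'position': [202.4, 191.0], 'p': 0.73}, {'position': [315.7, 213.9], 'p': 0.63}]
go [-0.0093  0.0012  0.1216] [ 0.    -0.001  0.005] rows>= 2.4
```

View pics/w1.png

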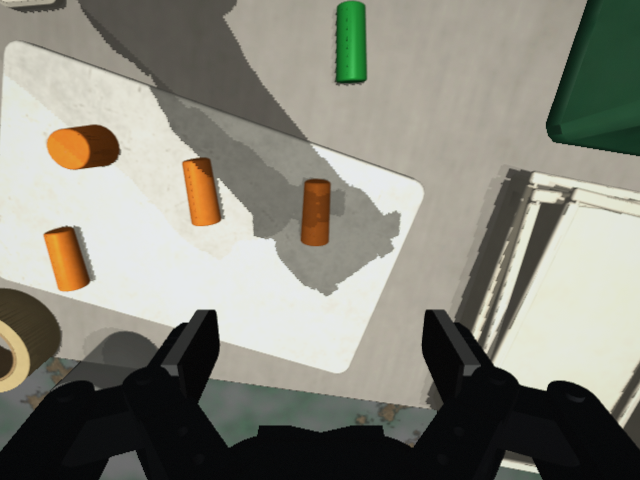

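```bash
python3 -m crank '[[-0.004,0.001,0.05,0,0,0.02,0],[-0.004,0.001,0.1,0,0,0.04,0],[-0.004,0.001,0.15,0,0,0.04,0],[-0.004,0.001,0.19,0,0,0.04,0],[-0.004,0.001,0.199,0,0,0.04,0]]'
python3 - <<'E'
from h import *
go(.439,.3645,.021,102)
E
python3 -m crank '[[0,0,0,0,0,0,1],[0,0,0,0,0,0,1],[0,0,0,0,0,0,1],[0,0,0,0,0,0,1],[0,0,0,0,0,0,1]]'
```

```text
t: 2.75
tool_pos: [0.4349, 0.3664, 0.0183]
orientation: [0.623, 0.782, -0.003, -0.001]
force: [-0.2, 0.3, -0.5]
finger_gap: 0.0852
go [-0.0028  0.0036 -0.0027] [-0.005  0.002  0.015] rows>= 0.1
t: 3.25
tool_pos: [0.4386, 0.3662, 0.0243]
orientation: [0.625, 0.781, 0.002, 0.0]
force: [-0.9, -0.3, 9.2]
finger_gap: 0.0267
```

```bash
python3 -m crank '[[0,0,-0.05,0,0,0,1],[0,0,-0.1,0,0,0,1],[0,0,-0.15,0,0,0,1],[0,0,-0.2,0,0,0,1],[0,0,-0.25,0,0,0,1]]'; python3 -m crank '[[-0.049,-0.01,0,0,0,0,1],[-0.098,-0.02,0,0,0,0,1],[-0.147,-0.03,0,0,0,0,1],[-0.196,-0.04,0,0,0,0,1],[-0.245,-0.049,0,0,0,0,1]]';python3 -m crank '[[-0.049,-0.01,0,0,0,0,1],[-0.098,-0.02,0,0,0,0,1],[-0.147,-0.03,0,0,0,0,1],[-0.196,-0.04,0,0,0,0,1],[-0.245,-0.049,0,0,0,0,1]]'
python3 - <<'E'
from h import *
go(.449,-.135,.09)
p=capture('wrist');save(p,'w2.png')
E
```

```text
t: 3.75
tool_pos: [0.4375, 0.3649, 0.2758]
orientation: [0.625, 0.781, 0.001, 0.0]
force: [0.6, 1.3, -0.9]
finger_gap: 0.0267
t: 4.25
tool_pos: [0.4432, 0.1136, 0.2735]
orientation: [0.625, 0.781, 0.001, 0.001]
force: [1.7, -0.8, 0.4]
finger_gap: 0.0262
t: 4.75
tool_pos: [0.4491, -0.1362, 0.2736]
orientation: [0.625, 0.781, 0.001, 0.001]
force: [2.1, 0.3, -0.8]
finger_gap: 0.0264
go [ 0.0014 -0.0002  0.1836] [ 0.002  0.001 -0.036] rows>= 3.7
```

View pics/w2.png

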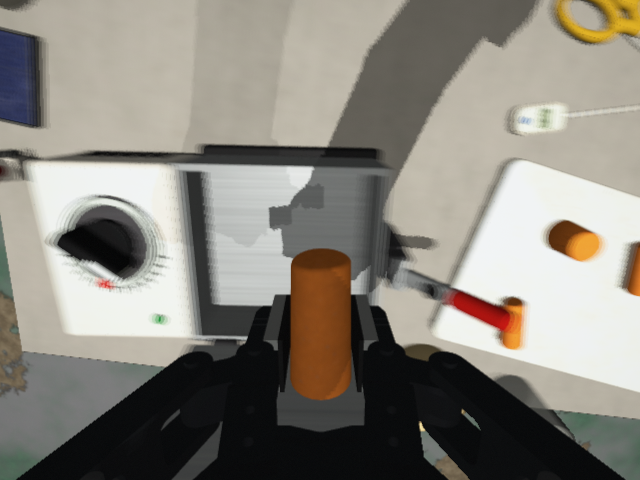

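```bash
python3 -m crank '[[0,0,0.05,0,0,-0.03,1],[0,0,0.1,0,0,-0.03,1],[0,0,0.15,0,0,-0.03,1],[0,0,0.2,0,0,-0.03,1],[0,0,0.219,0,0,-0.03,1]]'; python3 -m crank '[[0,0,0,0,0,0,1],[0,0,0,0,0,0,0.5],[0,0,0,0,0,0,0.5],[0,0,0,0,0,0,0.5],[0,0,0,0,0,0,0.5]]'; python3 -m crank '[[0,0,-0.05,0,0,0,0.5],[0,0,-0.1,0,0,0,0.5],[0,0,-0.15,0,0,0,0.5],[0,0,-0.2,0,0,0,0.2],[0,0,-0.22,0,0,0,0]]'
python3 - <<'E'
from h import *
p=capture('wrist');orange(p,0.02,.09)
W=cloud(p);m=(abs(W[...,2]-.103)<.008)&(W[...,1]<-.01)&(W[...,0]<.6)
Q=W[m];print('rim',cv2.minAreaRect((Q[:,:2]*1000).astype(np.float32)))
p=capture('top');orange(p)
go(.447,.255,.274,109)
E
```

```text
t: 5.3
tool_pos: [0.4485, -0.1336, 0.0506]
orientation: [0.613, 0.79, -0.0, -0.001]
force: [0.3, -0.1, 0.5]
finger_gap: 0.026
t: 5.8
tool_pos: [0.4504, -0.1343, 0.0546]
orientation: [0.613, 0.79, 0.001, 0.001]
force: [-0.1, 0.1, -0.3]
finger_gap: 0.0426
t: 6.3
tool_pos: [0.4508, -0.1344, 0.2786]
orientation: [0.613, 0.79, 0.002, 0.003]
force: [1.6, 0.7, -1.1]
finger_gap: 0.0705
orange px [321. 201.] 1390 ctr 453.7 -132.5 size 69 27 z 0.063 axis 13.463619583716557
orange px [573. 245.] 1529 ctr 431.4 150.3 size 36 35 z 0.063 axis 105.04331458686028
orange px [633. 279.] 575 ctr 449.1 246.2 size 61 12 z 0.043 axis 19.05486718582275
orange px [512. 328.] 747 ctr 547.7 133.6 size 61 26 z 0.045 axis 12.053818550737823
rim ((513.3414306640625, -207.7738494873047), (183.7609100341797, 340.8029479980469), 11.335983276367188)
orange px [271. 219.] 272 ctr 547.8 133.8 size 59 25 z 0.048 axis 16.754373850424543
orange px [219. 264.] 280 ctr 446.5 254.2 size 59 25 z 0.048 axis 18.551663470935466
go [0.3783 0.0928 0.0026] [ 0.007  0.004 -0.081] rows>= 7.8
```

Carrot A is in the basin. Next is the carrot at (447,255).

```bash
python3 -m crank '[[0.05,0.012,0,0,0,0,0],[0.1,0.024,0,0,0,-0.04,0],[0.145,0.036,0,0,0,-0.08,0],[0.19,0.046,0,0,0,-0.08,0],[0.23,0.056,0,0,0,-0.08,0]]'
python3 - <<'E'
from h import *
go(.447,.255,.021,109)
E
```

```text
t: 6.9
tool_pos: [0.4457, 0.1046, 0.2727]
orientation: [0.58, 0.814, -0.0, -0.0]
force: [1.1, 0.8, -0.0]
finger_gap: 0.0852
go [0.1417 0.0505 0.2517] [-0.001 -0.     0.001] rows>= 5.9
```

```bash
python3 -m crank '[[0.045,0.016,0,0,0,0,0],[0.09,0.032,0,0,0,0,0],[0.142,0.05,0.01,0,0,0,0],[0.142,0.05,0.05,0,0,0,0],[0.142,0.05,0.09,0,0,0,0]]'
python3 - <<'E'
from h import *
p=capture('wrist');orange(p)
go(.447,.255,.022,109)
E
```

```text
t: 7.4
tool_pos: [0.4473, 0.2557, 0.182]
orientation: [0.579, 0.815, 0.001, -0.0]
force: [0.9, 0.3, -0.2]
finger_gap: 0.0853
orange px [317. 221.] 1958 ctr 445.9 253.6 size 57 25 z 0.045 axis 18.68474814249588
orange px [156. 281.] 1756 ctr 545.6 137.6 size 57 22 z 0.045 axis 20.261630496800905
go [0.0017 0.0042 0.1541] [-0.008  0.001  0.002] rows>= 3.1
```

```bash
python3 -m crank '[[0,0,0.05,0,0,0,0],[0,0,0.1,0,0,0,0],[0,0,0.145,0,0,0,0],[0,0,0.157,0,0,0,0],[0,0,0.157,0,0,0,0.5]]';python3 -m crank '[[0,0,0,0,0,0,1],[0,0,0,0,0,0,1],[0,0,0,0,0,0,1],[0,0,0,0,0,0,1],[0,0,0,0,0,0,1]]'; python3 -m crank '[[0,0,-0.05,0,0,0,1],[0,0,-0.1,0,0,0,1],[0,0,-0.15,0,0,0,1],[0,0,-0.2,0,0,0,1],[0,0,-0.25,0,0,0,1]]'
python3 - <<'E'
from h import *
go(.4645,-.193,.274)
E
```

```text
t: 7.95
tool_pos: [0.447, 0.2525, 0.0253]
orientation: [0.581, 0.814, -0.002, -0.0]
force: [-0.6, 0.3, 0.6]
finger_gap: 0.0732
t: 8.45
tool_pos: [0.4488, 0.2535, 0.0284]
orientation: [0.581, 0.814, 0.002, 0.001]
force: [-0.6, -0.7, 12.7]
finger_gap: 0.0262
t: 8.95
tool_pos: [0.4473, 0.2526, 0.2798]
orientation: [0.581, 0.814, 0.001, 0.0]
force: [2.2, 0.4, -0.6]
finger_gap: 0.0262
go [-0.427  -0.1286  0.0054] [ 0.002 -0.     0.075] rows>= 8.9
```

```bash
python3 -m crank '[[-0.045,-0.014,0,0,0,0,1],[-0.09,-0.027,0,0,0,0.04,1],[-0.135,-0.041,0,0,0,0.07,1],[-0.18,-0.054,0,0,0,0.07,1],[-0.225,-0.068,0,0,0,0.07,1]]'
python3 - <<'E'
from h import *
go(.4645,-.193,.274)
E
python3 -m crank '[[-0.045,-0.009,0,0,0,0,1],[-0.09,-0.018,0,0,0,0,1],[-0.135,-0.027,0,0,0,0,1],[-0.18,-0.036,0,0,0,0,1],[-0.206,-0.045,0,0,0,0,1]]'
python3 - <<'E'
from h import *
go(.4645,-.193,.055)
E
```

```text
t: 9.45
tool_pos: [0.4562, 0.0164, 0.2776]
orientation: [0.609, 0.793, 0.001, 0.001]
force: [0.9, -1.2, -0.5]
finger_gap: 0.0263
go [-0.2044 -0.0461  0.0036] [0.002 0.    0.005] rows>= 4.2
t: 9.95
tool_pos: [0.4661, -0.196, 0.2776]
orientation: [0.61, 0.792, 0.0, 0.001]
force: [0.1, 0.9, -0.8]
finger_gap: 0.0264
go [ 0.0038 -0.0011  0.2225] [0.002 0.002 0.001] rows>= 4.5
```

```bash
python3 -m crank '[[0.002,0,0.05,0,0,0,1],[0.002,0,0.1,0,0,0,1],[0.002,0,0.15,0,0,0,1],[0.002,0,0.2,0,0,0,1],[0.002,0,0.222,0,0,0,1]]'; python3 -m crank '[[0,0,0,0,0,0,1],[0,0,0,0,0,0,0.5],[0,0,0,0,0,0,0.5],[0,0,0,0,0,0,0.5],[0,0,0,0,0,0,0.5]]'; python3 -m crank '[[0,0,-0.05,0,0,0,0.5],[0,0,-0.1,0,0,0,0.5],[0,0,-0.15,0,0,0,0.5],[0,0,-0.2,0,0,0,0.2],[0,0,-0.22,0,0,0,0]]'
python3 - <<'E'
from h import *
p=capture('wrist');orange(p,0.02,.09)
p=capture('top');orange(p)
go(.547,.135,.274,108)
E
```

```text
t: 10.45
tool_pos: [0.4647, -0.19, 0.0519]
orientation: [0.609, 0.793, -0.0, -0.001]
force: [0.9, -0.8, -0.6]
finger_gap: 0.026
t: 10.95
tool_pos: [0.4666, -0.1907, 0.0557]
orientation: [0.609, 0.793, 0.0, 0.001]
force: [-0.2, 0.5, -0.3]
finger_gap: 0.0428
t: 11.45
tool_pos: [0.4671, -0.1909, 0.2797]
orientation: [0.609, 0.793, 0.001, 0.003]
force: [-0.6, -0.0, -0.2]
finger_gap: 0.0703
orange px [322. 199.] 1408 ctr 467.7 -188.5 size 68 27 z 0.063 axis 15.330462052076356
orange px [378. 199.] 1427 ctr 453.6 -132.8 size 69 28 z 0.063 axis 13.473354911051004
orange px [620. 246.] 1302 ctr 432.1 144.1 size 35 24 z 0.063 axis 7.459709020547102
orange px [554. 334.] 716 ctr 555.5 135.3 size 45 25 z 0.045 axis 20.33664506111965
orange px [271. 219.] 271 ctr 547.7 134.3 size 59 24 z 0.048 axis 16.893469611650374
go [0.2944 0.1612 0.0042] [ 0.006  0.004 -0.053] rows>= 6.7
```

```bash
python3 -m crank '[[0.042,0.023,0,0,0,0,0],[0.084,0.046,0,0,0,-0.05,0],[0.126,0.069,0,0,0,-0.05,0],[0.168,0.092,0,0,0,-0.05,0],[0.21,0.115,0,0,0,-0.05,0]]'; python3 -m crank '[[0.042,0.019,0,0,0,0,0],[0.08,0.038,0,0,0,0,0],[0.08,0.038,0.03,0,0,0,0],[0.08,0.038,0.08,0,0,0,0],[0.08,0.038,0.1,0,0,0,0]]'
python3 - <<'E'
from h import *
p=capture('wrist');orange(p)
go(.547,.136,.022,109)
E
```

```text
t: 12.05
tool_pos: [0.5223, 0.0438, 0.2736]
orientation: [0.589, 0.808, -0.0, -0.0]
force: [1.8, -0.2, -0.2]
finger_gap: 0.0855
t: 12.55
tool_pos: [0.532, 0.1297, 0.1703]
orientation: [0.588, 0.809, -0.002, -0.002]
force: [-0.0, 0.8, 0.6]
finger_gap: 0.0855
orange px [375.  95.] 72 ctr 425.0 135.9 size 2 11 z 0.059 axis 156.33375153580982
orange px [376. 125.] 152 ctr 442.9 143.4 size 27 7 z 0.059 axis 55.42736539472166
orange px [319. 249.] 2101 ctr 548.0 133.7 size 59 26 z 0.045 axis 17.416770418656398
go [0.0015 0.0182 0.1464] [-0.008 -0.    -0.019] rows>= 3.0
```

```bash
python3 -m crank '[[0,0.016,0.05,0,0,0,0],[0,0.016,0.1,0,0,0,0],[0,0.016,0.135,0,0,0,0],[0,0.016,0.147,0,0,0,0],[0,0.016,0.147,0,0,0,0.5]]';python3 -m crank '[[0,0,0,0,0,0,1],[0,0,0,0,0,0,1],[0,0,0,0,0,0,1],[0,0,0,0,0,0,1],[0,0,0,0,0,0,1]]'; python3 -m crank '[[0,0,-0.05,0,0,0,1],[0,0,-0.1,0,0,0,1],[0,0,-0.15,0,0,0,1],[0,0,-0.2,0,0,0,1],[0,0,-0.25,0,0,0,1]]'
python3 - <<'E'
from h import *
go(.5,-.147,.274)
E
```

```text
t: 13.1
tool_pos: [0.5488, 0.1346, 0.0263]
orientation: [0.589, 0.808, -0.001, -0.001]
force: [0.2, -0.3, 0.5]
finger_gap: 0.0736
t: 13.6
tool_pos: [0.5507, 0.135, 0.0293]
orientation: [0.589, 0.808, 0.001, 0.001]
force: [-1.6, -0.6, 11.0]
finger_gap: 0.0259
t: 14.1
tool_pos: [0.5492, 0.1345, 0.2808]
orientation: [0.589, 0.808, 0.001, 0.001]
force: [1.3, -0.3, -1.2]
finger_gap: 0.0263
go [-0.253  -0.133   0.0066] [0.002 0.    0.055] rows>= 5.7
```

```bash
python3 -m crank '[[-0.044,-0.018,0,0,0,0,1],[-0.088,-0.036,0,0,0,0.05,1],[-0.132,-0.055,0,0,0,0.05,1],[-0.176,-0.073,0,0,0,0.05,1],[-0.218,-0.091,0,0,0,0.05,1]]'
python3 - <<'E'
from h import *
go(.526,-.146,.274)
E
```

```text
t: 14.6
tool_pos: [0.5292, -0.1026, 0.2786]
orientation: [0.609, 0.793, 0.0, 0.001]
force: [1.3, -0.1, -0.3]
finger_gap: 0.0258
go [-0.0411 -0.0143  0.0046] [0.002 0.001 0.004] rows>= 0.9
```

```bash
python3 -m crank '[[-0.041,-0.014,0,0,0,0,1],[-0.041,-0.014,0.05,0,0,0,1],[-0.041,-0.014,0.1,0,0,0,1],[-0.041,-0.014,0.15,0,0,0,1],[-0.041,-0.014,0.2,0,0,0,1]]'; python3 -m crank '[[0,0,0.022,0,0,0,1],[0,0,0.022,0,0,0,0.5],[0,0,0.022,0,0,0,0.5],[0,0,0.022,0,0,0,0.5],[0,0,0.022,0,0,0,0.5]]'; python3 -m crank '[[0,0,-0.05,0,0,0,0.5],[0,0,-0.1,0,0,0,0.5],[0,0,-0.15,0,0,0,0.5],[0,-0.05,-0.2,0,0,0,0.2],[0,-0.08,-0.23,0,0,0,0]]'
python3 - <<'E'
from h import *
p=capture('wrist');orange(p,0.02,.09);save(p,'w3.png')
p=capture('top');orange(p);save(p,'top1.png',(320,130,560,300),3)
W=cloud(p);Q=W[130:200,345:460].reshape(-1,3);Q=Q[Q[:,2]>.12]
# lid plane in cooker frame
ex=np.array([np.cos(np.radians(14.7)),np.sin(np.radians(14.7))]);c=np.array([.4955,-.154])
x=(Q[:,:2]-c)@ex
print('lid x,z',x.min(),x.max(),Q[:,2].max())
i=Q[:,2].argmax();print(x[i],Q[i]); print(np.polyfit(Q[:,2],x,1))
E
```

```text
t: 15.1
tool_pos: [0.5273, -0.1442, 0.0771]
orientation: [0.609, 0.793, 0.001, 0.001]
force: [0.5, -0.8, -0.1]
finger_gap: 0.0262
t: 15.6
tool_pos: [0.5279, -0.1441, 0.0573]
orientation: [0.609, 0.793, 0.001, 0.001]
force: [-0.5, -0.1, 0.6]
finger_gap: 0.0428
t: 16.1
tool_pos: [0.4582, -0.162, 0.279]
orientation: [0.609, 0.793, 0.001, 0.002]
force: [-0.0, -0.4, -0.1]
finger_gap: 0.0705
orange px [293. 198.] 1381 ctr 463.1 -191.5 size 58 29 z 0.063 axis 15.114448806141777
orange px [349. 199.] 1359 ctr 447.4 -134.0 size 56 27 z 0.063 axis 13.919886761991235
orange px [598. 246.] 1310 ctr 427.3 151.2 size 37 28 z 0.063 axis 94.62635120137806
orange px [322. 258.] 1235 ctr 519.7 -143.5 size 57 27 z 0.063 axis 14.736271464102257
lid x,z -0.017480961353441935 0.12793206259058784 0.6606736276998588
-0.014261199855657176 [ 0.47193774 -0.12038601  0.66067363]
[-0.20916743  0.15328258]
```

View pics/top1.png

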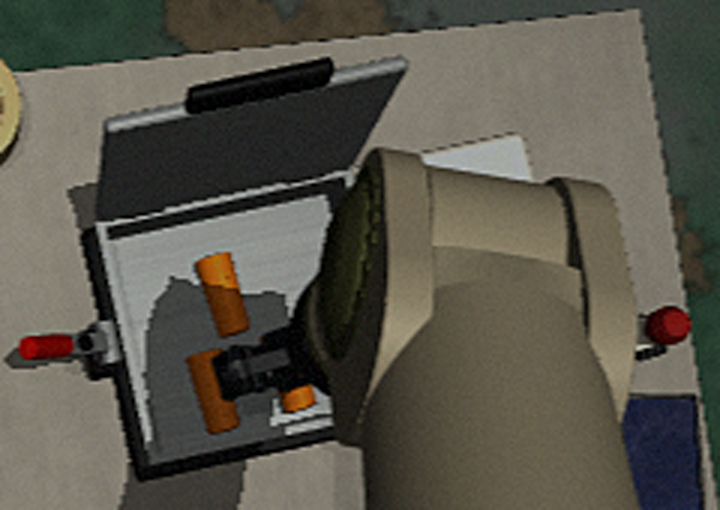

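All three carrots are in the basin, at about (220,290), (212,390) and (297,398) in this crop. The lid is open and the lever leans outward at (45,348). Next I'll go over and behind the lid.

```bash
python3 -m crank '[[0,0,-0.05,0,0,0,1],[0,0,-0.1,0,0,0,1],[0,0.03,-0.12,0,0,0,1],[0,0.07,-0.12,0,0,0,1],[0,0.11,-0.12,0,0,0,1]]'; python3 -m crank '[[0,0.045,0,0,0,0,1],[0,0.09,0,0,0,0,1],[0,0.105,0,0,0,0,1],[0,0.105,0,0,0,0,1],[0,0.105,0,0,0,0,1]]';python3 - <<'E'
from h import *
p=capture('side');save(p,'s1.png',(200,60,440,240),3)
go(.66,-.11,.285)
E
```

```text
t: 16.7
tool_pos: [0.5661, -0.1333, 0.3983]
orientation: [0.609, 0.793, 0.001, 0.002]
force: [-0.2, 0.4, -0.3]
finger_gap: 0.0122
t: 17.2
tool_pos: [0.6658, -0.1065, 0.396]
orientation: [0.609, 0.793, -0.0, -0.0]
force: [-0.3, 0.2, -0.3]
finger_gap: -0.0001
go [-0.0015 -0.006   0.1114] [-0.     0.     0.004] rows>= 2.2
```

View pics/s1.png

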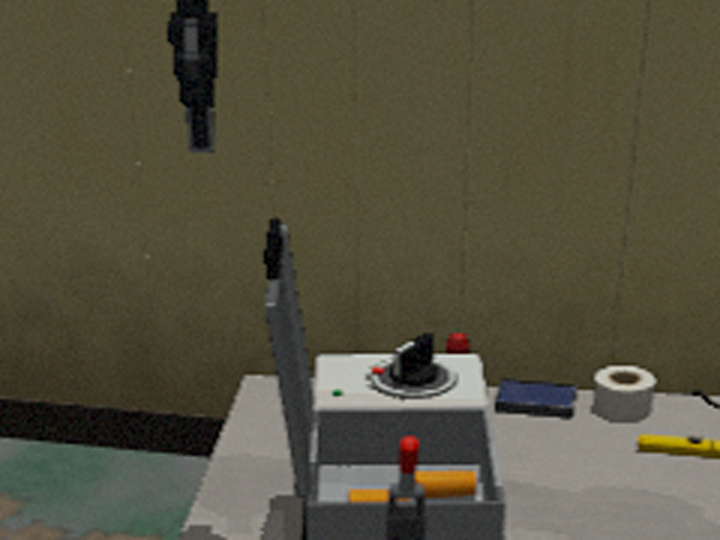

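```bash
python3 -m crank '[[0,-0.006,0.04,0,0,0,1],[0,-0.006,0.08,0,0,0,1],[0,-0.006,0.12,0,0,0,1],[0,-0.006,0.12,0,0,0,1]]'; python3 -m crank '[[0,-0.025,0,0,0,0,1],[0,-0.045,0,0,0,0,1],[0,-0.06,0,0,0,0,1],[0,-0.075,0,0,0,0,1],[0,-0.09,0,0,0,0,1]]';python3 - <<'E'
from h import *
o=bot.observe();d=np.array(o['tool_pos'])[:2]-[.4955,-.154];print('cooker x,y',d@[.967,.254],d@[-.254,.967],o['tool_pos'][2])
p=capture('side');save(p,'s2.png',(200,60,440,240),3)
E
```

```text
t: 17.65
tool_pos: [0.6567, -0.1087, 0.272]
orientation: [0.609, 0.793, -0.002, -0.003]
force: [-0.1, -0.8, -0.1]
finger_gap: -0.0004
t: 18.15
tool_pos: [0.5732, -0.1314, 0.2773]
orientation: [0.609, 0.793, 0.001, 0.001]
force: [1.3, 1.7, -0.4]
finger_gap: 0.0001
cooker x,y 0.08088645565077089 0.002122682197879276 0.27727025948204276
```

View pics/s2.png

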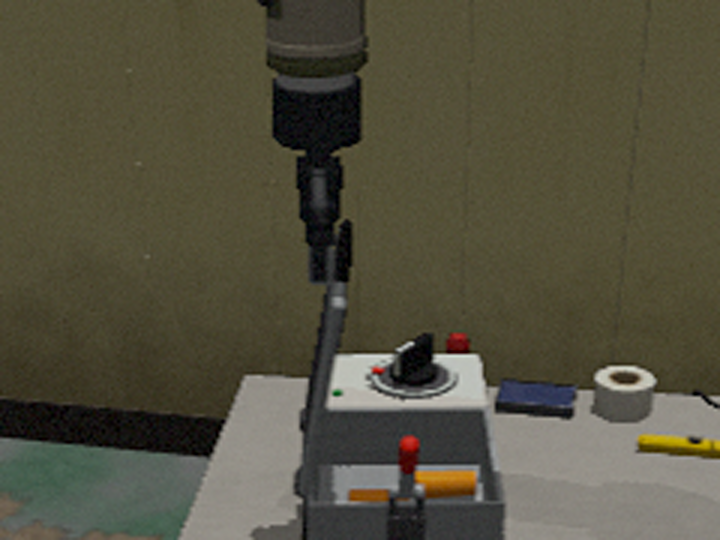

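```bash
python3 -m crank '[[0,-0.018,0.002,0,0,0,1],[0,-0.035,0.006,0,0,0,1],[0,-0.051,0.012,0,0,0,1],[0,-0.067,0.019,0,0,0,1],[0,-0.082,0.029,0,0,0,1]]';python3 -m crank '[[0,-0.015,0.01,0,0,0,1],[0,-0.028,0.022,0,0,0,1],[0,-0.04,0.035,0,0,0,1],[0,-0.05,0.05,0,0,0,1],[0,-0.059,0.066,0,0,0,1]]';python3 -m crank '[[0,-0.006,0.017,0,0,0,1],[0,-0.012,0.034,0,0,0,1],[0,-0.016,0.051,0,0,0,1],[0,-0.017,0.06,0,0,0,1],[0,-0.017,0.066,0,0,0,1]]';python3 - <<'E'
from h import *
o=bot.observe();d=np.array(o['tool_pos'])[:2]-[.4955,-.154];print('cooker x,y',d@[.967,.254],d@[-.254,.967],o['tool_pos'][2],o['force'])
E
```

```text
t: 18.7
tool_pos: [0.494, -0.1528, 0.2474]
orientation: [0.609, 0.793, 0.0, 0.001]
force: [1.1, 1.3, 0.4]
finger_gap: 0.0001
t: 19.2
tool_pos: [0.437, -0.1681, 0.181]
orientation: [0.609, 0.793, 0.0, 0.0]
force: [0.6, -0.0, 0.5]
finger_gap: -0.0001
t: 19.7
tool_pos: [0.4206, -0.1723, 0.1145]
orientation: [0.609, 0.793, -0.0, -0.0]
force: [-0.4, -0.5, 1.6]
finger_gap: -0.0001
cooker x,y -0.07710403169614621 0.0013797813681285635 0.1145074723842987 [-0.39958567 -0.54778535  1.64016165]
```

```bash
python3 -m crank '[[0,0,0.003,0,0,0,1],[0,0,0.005,0,0,0,1],[0,0,0.006,0,0,0,1],[0,0,0.006,0,0,0,1]]';python3 -m crank '[[0,0,-0.05,0,0,0,1],[0,0,-0.1,0,0,0,1],[0,0,-0.15,0,0,0,1],[0,0,-0.17,0,0,0,1]]';python3 - <<'E'
from h import *
np.set_printoptions(precision=3,suppress=True)
p=capture('side');save(p,'s3.png',(200,60,440,240),3)
p=capture('wrist');save(p,'w4.png')
W=cloud(p);ex=np.array([.967,.254]);ey=np.array([-.254,.967]);D=W[...,:2]-[.4955,-.154];x=D@ex;y=D@ey
for a in np.arange(-.11,.1,.02):
    m=(abs(x-a)<.006)&(abs(y)<.05);print(round(a,2),np.nanmedian(W[...,2][m]) if m.any() else None)
h=cv2.cvtColor(p['image'],cv2.COLOR_RGB2HSV)
m=((h[...,0]<5)|(h[...,0]>172))&(h[...,1]>140)&(h[...,2]>80)
n,l,s,c=cv2.connectedComponentsWithStats(m.astype(np.uint8))
for i in range(1,n):
    if s[i,4]>40:
        k=l==i;print(c[i],s[i,4],'cooker',np.nanmin(x[k]),np.nanmax(x[k]),np.nanmin(y[k]),np.nanmax(y[k]),'z',np.nanmin(W[k][:,2]),np.nanmax(W[k][:,2]))
E
```

```text
t: 20.1
tool_pos: [0.4211, -0.1722, 0.1112]
orientation: [0.609, 0.793, 0.0, 0.001]
force: [-7.1, 1.9, 33.1]
finger_gap: -0.0001
t: 20.5
tool_pos: [0.4224, -0.1724, 0.284]
orientation: [0.609, 0.793, 0.001, 0.003]
force: [-0.2, 0.6, -1.1]
finger_gap: -0.0
-0.11 0.10975564847355922
-0.09 0.35848102488723554
-0.07 0.3426277962587341
-0.05 0.11285439853351571
-0.03 0.11285076918911637
-0.01 0.11282557002411595
0.01 0.11272367807477142
0.03 0.11281902506738249
0.05 0.11269823346660811
0.07 0.11073553898952275
0.09 None
[ 19.93  194.406] 689 cooker -0.09638258204616078 -0.06963851598805762 -0.31139431326982103 -0.2866609485645219 z 0.07129768807329644 0.08774930876060164
[148.28  300.695] 82 cooker -0.002938187669499583 0.02681988736877633 -0.17879741775016939 -0.15210501049173444 z 0.10056121175741545 0.14024228601656122
[507.593 347.214] 1188 cooker 0.005143783255244974 0.02158282338542272 0.13060943551684204 0.16621985554828259 z 0.16542249401407214 0.20633443734149895
```

View pics/w4.png

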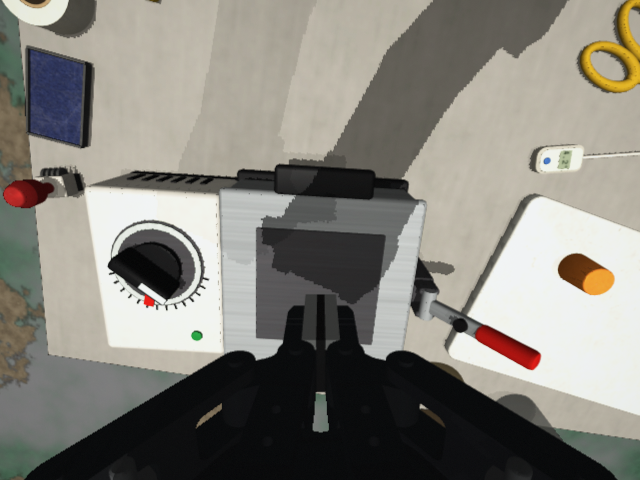

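The lid is shut and level: its top reads 0.113 m all along. The lever leans outward, with its grip from (460,325) to (540,360). Next I'll come down outside the lever and sweep it over.

```bash
python3 -m crank '[[0.042,0.018,0,0,0,0,1],[0.084,0.036,0,0,0,0,1],[0.126,0.054,0,0,0,0,1],[0.168,0.072,0,0,0,0,1],[0.199,0.09,0,0,0,0,1]]';python3 -m crank '[[0,0,0,0,0,0,1],[0,0,0.04,0,0,0,1],[0,0,0.08,0,0,0,1],[0,0,0.095,0,0,0,1],[0,0,0.095,0,0,0,1]]'
cat >> h.py <<'E'
def ck():
    o=bot.observe();d=np.array(o['tool_pos'])[:2]-[.4955,-.154];print('cooker xyz',(d@[.967,.254]).round(4),(d@[-.254,.967]).round(4),o['tool_pos'][2].round(4),np.round(o['force'],1))
E
python3 -c "
from h import *
ck();p=capture('side');save(p,'s4.png',(200,120,440,300),3)"
```

```text
t: 21.1
tool_pos: [0.4558, 0.0461, 0.2785]
orientation: [0.608, 0.794, -0.0, -0.0]
force: [1.4, -1.1, 0.1]
finger_gap: 0.0001
t: 21.6
tool_pos: [0.4547, 0.0425, 0.1816]
orientation: [0.609, 0.793, -0.002, -0.002]
force: [0.4, 0.3, 1.0]
finger_gap: 0.0
cooker xyz 0.0105 0.2004 0.1816 [0.4 0.3 1. ]
```

View pics/s4.png

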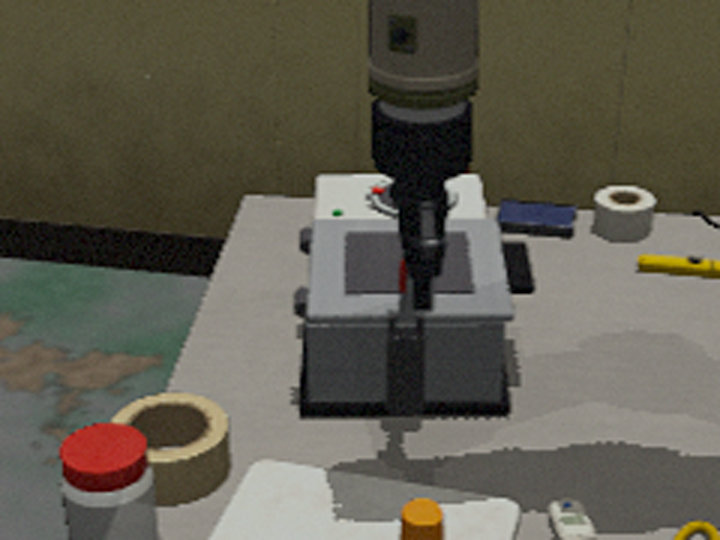

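```bash
python3 -m crank '[[-0.02,0.003,0,0,0,0,1],[-0.04,0.003,0,0,0,0,1],[-0.055,0.003,-0.008,0,0,0,1],[-0.07,0.003,-0.016,0,0,0,1],[-0.082,0.003,-0.018,0,0,0,1]]';python3 -c "
from h import *
ck()"; python3 -m crank '[[-0.011,0,-0.001,0,0,0,1],[-0.02,0,0,0,0,0,1],[-0.029,0,0.001,0,0,0,1],[-0.037,0,0.004,0,0,0,1],[-0.046,0,0.007,0,0,0,1]]'; python3 -c "
from h import *
ck()"
```

```text
t: 22.15
tool_pos: [0.4812, -0.0361, 0.2037]
orientation: [0.609, 0.793, 0.001, 0.001]
force: [-1.2, 1.3, -1.5]
finger_gap: 0.0
cooker xyz 0.0161 0.1176 0.2037 [-1.2  1.3 -1.5]
t: 22.65
tool_pos: [0.4925, -0.0799, 0.1946]
orientation: [0.609, 0.793, -0.0, -0.0]
force: [-1.0, 1.7, -1.1]
finger_gap: -0.0001
cooker xyz 0.0159 0.0725 0.1946 [-1.   1.7 -1.1]
```

Next I'll continue from θ≈0.9 down to flat.

```bash
python3 -m crank '[[-0.008,0,0.005,0,0,0,1],[-0.016,0,0.01,0,0,0,1],[-0.022,0,0.016,0,0,0,1],[-0.028,0,0.022,0,0,0,1],[-0.034,0,0.03,0,0,0,1]]'; python3 -m crank '[[-0.004,0,0.009,0,0,0,1],[-0.007,0,0.018,0,0,0,1],[-0.01,0,0.025,0,0,0,1],[-0.011,0,0.032,0,0,0,1],[-0.011,0,0.034,0,0,0,1]]'; python3 -c "
from h import *
ck();p=capture('side');save(p,'s5.png',(200,120,440,300),3)"
```

```text
t: 23.15
tool_pos: [0.5014, -0.1127, 0.1645]
orientation: [0.609, 0.793, 0.0, 0.0]
force: [-1.3, 1.0, 0.6]
finger_gap: -0.0
t: 23.65
tool_pos: [0.5039, -0.1231, 0.1302]
orientation: [0.609, 0.793, -0.0, -0.0]
force: [0.4, -1.2, 0.8]
finger_gap: 0.0002
cooker xyz 0.016 0.0278 0.1302 [ 0.4 -1.2  0.8]
```

View pics/s5.png

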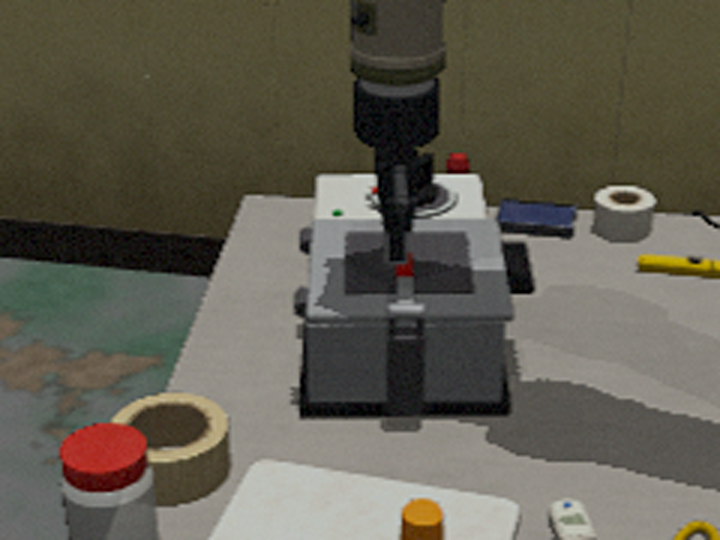

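The lever lies over the lid at (403,265). I'll press it slightly, then back off and look at the knob.

```bash
python3 -m crank '[[0,0,0.002,0,0,0,1],[0,0,0.004,0,0,0,1],[0,0,0.005,0,0,0,1],[0,0,0.005,0,0,0,1]]';  python3 -m crank '[[0,0,-0.05,0,0,0,1],[0,0,-0.1,0,0,0,1],[-0.04,-0.03,-0.13,0,0,0,1],[-0.085,-0.05,-0.14,0,0,0,0.5],[-0.13,-0.07,-0.14,0,0,0,0]]';python3 -m crank '[[0,0,0,0,0,0,0],[0,0,0,0,0,0,0],[0,0,0,0,0,0,0],[0,0,0,0,0,0,0]]'
python3 - <<'E'
from h import *
np.set_printoptions(precision=4,suppress=True)
ck()
p=capture('wrist');W=cloud(p)
D=W[...,:2]-[.4955,-.154];x=D@[.967,.254];y=D@[-.254,.967]
h=cv2.cvtColor(p['image'],cv2.COLOR_RGB2HSV)
red=((h[...,0]<5)|(h[...,0]>172))&(h[...,1]>140)&(h[...,2]>80)
L=red&(y>-.1)&(y<.15);print('lever y',np.nanpercentile(y[L],[1,99]),'z',np.nanpercentile(W[...,2][L],[1,50,99]))
near=np.hypot(x+.0,y+.16)<.09
bar=near&(W[...,2]>.130)&(W[...,2]<.15)&(y<-.1)
Q=W[bar];r=cv2.minAreaRect((Q[:,:2]*1000).astype(np.float32));print('bar',r,'z',np.median(Q[:,2]),bar.sum(),np.argwhere(bar).mean(0))
ax=np.linalg.svd(Q[:,:2]-Q[:,:2].mean(0),full_matrices=False)[2][0];print('axis',np.degrees(np.arctan2(ax[1],ax[0])))
k=red&near&(W[...,2]<.115)&(W[...,2]>.095);print('mark',np.median(W[k],0),k.sum(),np.argwhere(k).mean(0))
wh=(h[...,1]<40)&(h[...,2]>180)&bar;print('white',np.median(W[wh],0),wh.sum())
u,v=px(p,[.515,-.309,.13]);u,v=int(u),int(v);a,b=max(0,u-100),max(0,v-80);save(p,'w5.png',(a,b,a+200,b+160),4);print(a,b)
E
```

```text
t: 24.1
tool_pos: [0.5044, -0.1229, 0.1279]
orientation: [0.609, 0.793, 0.0, 0.001]
force: [-6.0, 0.8, 25.3]
finger_gap: 0.0
t: 24.6
tool_pos: [0.4715, -0.2608, 0.2685]
orientation: [0.608, 0.794, 0.0, 0.002]
force: [1.0, 0.4, 0.6]
finger_gap: 0.0279
t: 25.0
tool_pos: [0.4715, -0.2581, 0.2656]
orientation: [0.608, 0.794, 0.0, -0.0]
force: [-0.1, 0.0, -1.1]
finger_gap: 0.085
cooker xyz -0.0496 -0.0945 0.2656 [-0.1  0.  -1.1]
lever y [0.0022 0.0478] z [0.1126 0.1267 0.1292]
bar ((517.583984375, -314.5490417480469), (60.6020393371582, 14.219061851501465), 63.26594924926758) z 0.14065449207312214 1428 [262.8683 237.4622]
axis 63.45553031002027
mark [ 0.5567 -0.3173  0.1054] 133 [287.8571 234.6842]
white [ 0.5247 -0.3034  0.1419] 171
147 179
```

View pics/w5.png

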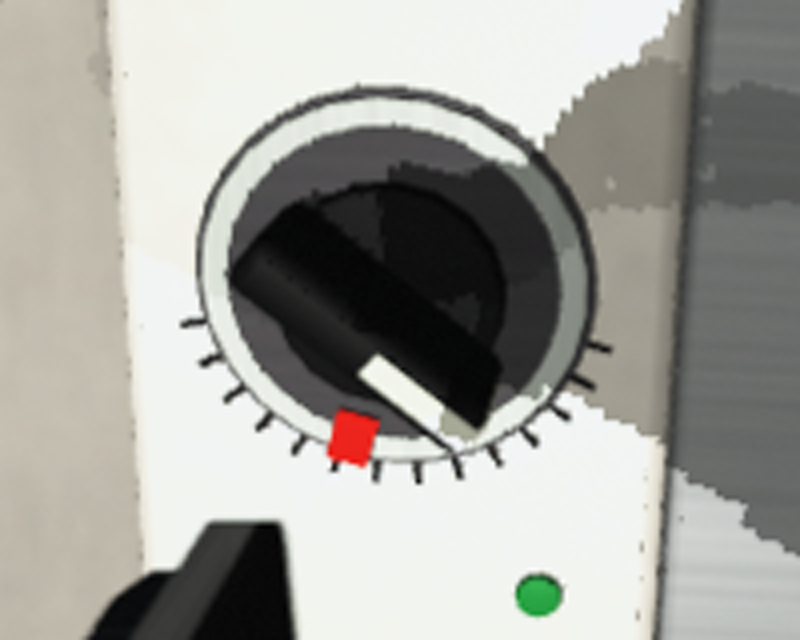

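The lever is flat: its top reads 0.129 m along the whole grip. In the crop the white line points to the lower right at about (440,410), and the red mark is at (352,437). The turn is about 67° clockwise.

```bash
python3 -c "
from h import *
print(bot.observe()['joints']);go(.5175,-.314,.2,153.4)"
```

```text
[ 0.57982352  0.34426114 -0.24404427  1.97872906  0.11002651  0.83136363
  2.10973482]
go [-0.0659  0.0298  0.0656] [ 0.    -0.    -0.843] rows>= 2.0
```

```bash
python3 -m crank '[[0,0,0,0,0,0.14,0],[-0.02,0.01,0,0,0,0.28,0],[-0.04,0.02,0,0,0,0.42,0],[-0.066,0.03,0,0,0,0.56,0],[-0.066,0.03,0,0,0,0.7,0]]';python3 -m crank '[[0,0,0,0,0,0.14,0],[0,0,0,0,0,0.28,0],[0,0,0,0,0,0.42,0],[0,0,0,0,0,0.56,0],[0,0,0,0,0,0.7,0]]';python3 -m crank '[[0,0,0,0,0,0.14,0],[0,0,0,0,0,0.28,0],[0,0,0,0,0,0.42,0],[0,0,0,0,0,0.56,0],[0,0,0,0,0,0.7,0]]'; python3 -c "
from h import *
print(bot.observe()['joints']);go(.5175,-.314,.19,-26.6)"
```

```text
t: 25.55
tool_pos: [0.5192, -0.3173, 0.2654]
orientation: [0.846, 0.534, 0.0, 0.001]
force: [-0.8, 0.9, 0.1]
finger_gap: 0.0853
t: 26.05
tool_pos: [0.5177, -0.3144, 0.2656]
orientation: [0.977, 0.213, -0.0, -0.0]
force: [-0.0, -0.1, 0.1]
finger_gap: 0.0856
t: 26.55
tool_pos: [0.5177, -0.3144, 0.2656]
orientation: [0.991, -0.135, -0.0, -0.0]
force: [-0.4, 0.1, -0.6]
finger_gap: 0.0852
[ 0.22830231  0.43124121  0.32139073  1.85946631 -0.17283731  0.87817427
  0.36135556]
go [-0.0003 -0.0003  0.0756] [-0.     0.     0.193] rows>= 1.5
```

```bash
cat >> h.py <<'E'
def knob(p,lo=.130,hi=.17,kc=(.5165,-.312)):
    W=cloud(p);h=cv2.cvtColor(p['image'],cv2.COLOR_RGB2HSV);r=np.hypot(W[...,0]-kc[0],W[...,1]-kc[1])
    b=(r<.045)&(W[...,2]>lo)&(W[...,2]<hi);Q=W[b]
    if len(Q)<50: print('bar hidden');return
    (cx,cy),sz,_=cv2.minAreaRect((Q[:,:2]*1000).astype(np.float32))
    ax=np.linalg.svd(Q[:,:2]-Q[:,:2].mean(0),full_matrices=False)[2][0]
    wh=b&(h[...,1]<50)&(h[...,2]>150);w=W[wh].mean(0)[:2]*1000-[cx,cy] if wh.any() else ax
    if ax@w<0: ax=-ax
    red=((h[...,0]<5)|(h[...,0]>172))&(h[...,1]>140)&(h[...,2]>80)&(r<.06)&(W[...,2]<.118)
    m=np.median(W[red],0) if red.any() else np.full(3,np.nan)
    d=lambda v:np.degrees(np.arctan2(v[1],v[0]))
    print('bar ctr',round(cx,1),round(cy,1),np.round(sz,1),'ztop',np.median(Q[:,2]).round(4),'bar ang',d(ax).round(1),'white n',wh.sum(),w.round(1),'mark',m.round(4),'n',red.sum(),'mark ang from bar ctr',d(m[:2]*1000-[cx,cy]).round(1),'from kc',d(m[:2]-kc).round(1))
    # console ring circle centre by the 8 mm disc
E
python3 -m crank '[[0,0,0.02,0,0,0.1,0],[0,0,0.045,0,0,0.193,0],[0,0,0.045,0,0,0.193,0],[0,0,0.045,0,0,0.193,0]]'
python3 - <<'E'
from h import *
p=capture('wrist');knob(p);p=capture('top');knob(p)
go(.5175,-.314,.115,-26.6)
E
```

```text
t: 26.95
tool_pos: [0.5175, -0.3149, 0.2208]
orientation: [0.974, -0.226, -0.001, -0.0]
force: [0.5, 0.0, 1.2]
finger_gap: 0.0854
bar ctr 519.2 -314.6 [60. 14.] ztop 0.1412 bar ang 63.1 white n 317 [ 6.9 13.7] mark [ 0.5574 -0.3175  0.1055] n 230 mark ang from bar ctr -4.3 from kc -7.6
bar ctr 519.1 -309.9 [51. 15.] ztop 0.1412 bar ang 62.7 white n 0 [0.5 0.9] mark [ 0.5558 -0.3171  0.1078] n 14 mark ang from bar ctr -11.2 from kc -7.4
go [-0.0011 -0.0014  0.1068] [-0.    -0.001  0.006] rows>= 2.1
```

```bash
python3 -m crank '[[0,0,0.045,0,0,0.006,0],[0,0,0.085,0,0,0.006,0],[0,0,0.1,0,0,0.006,0],[0,0,0.105,0,0,0.006,0.4],[0,0,0.105,0,0,0.006,0.7]]'; python3 -m crank '[[0,0,0,0,0,0,1],[0,0,0,0,0,0,1],[0,0,0,0,0,0,1],[0,0,0,0,0,0,1],[0,0,0,0,0,0,1]]'; python3 -c "
from h import *
go(.5185,-.3145,.115,-26.8)"
```

```text
t: 27.55
tool_pos: [0.5175, -0.3161, 0.1163]
orientation: [0.973, -0.231, 0.0, 0.0]
force: [1.0, -0.4, -0.1]
finger_gap: 0.0588
t: 28.05
tool_pos: [0.5185, -0.3164, 0.1172]
orientation: [0.973, -0.231, 0.002, 0.0]
force: [1.6, -0.6, 7.6]
finger_gap: 0.0129
go [-0.0009 -0.0017  0.0022] [ 0.    -0.004  0.001] rows>= 0.1
```

```bash
python3 -m crank '[[0,0,0,0,0,0.12,1],[0,0,0,0,0,0.24,1],[0,0,0,0,0,0.36,1],[0,0,0,0,0,0.48,1],[0,0,0,0,0,0.6,1]]'; python3 -m crank '[[0,0,0,0,0,0.12,1],[0,0,0,0,0,0.24,1],[0,0,0,0,0,0.36,1],[0,0,0,0,0,0.48,1],[0,0,0,0,0,0.576,1]]'; python3 -m crank '[[0,0,0,0,0,0,1],[0,0,0,0,0,0,1]]'
python3 - <<'E'
from h import *
o=bot.observe();m=R.from_quat(o['orientation']).as_matrix();print('yaw+90',np.degrees(np.arctan2(m[1,0],m[0,0]))+90,o['wrist_torque'],o['tool_pos'])
p=capture('wrist');knob(p);save(p,'w6.png',None,1)
E
```

```text
t: 28.55
tool_pos: [0.5183, -0.3161, 0.1172]
orientation: [0.86, -0.51, 0.001, -0.0]
force: [1.0, 0.1, 8.3]
finger_gap: 0.0128
t: 29.05
tool_pos: [0.5184, -0.3158, 0.1172]
orientation: [-0.68, 0.734, -0.001, 0.001]
force: [1.1, 1.5, 8.7]
finger_gap: 0.013
t: 29.25
tool_pos: [0.5184, -0.3158, 0.1171]
orientation: [-0.681, 0.732, -0.001, 0.001]
force: [0.3, 1.5, 9.9]
finger_gap: 0.0131
yaw+90 -4.116627277689432 [ 0.38799621 -0.12009227 -0.03643122] [ 0.51835819 -0.31577107  0.11712714]
bar ctr 518.9 -315.1 [56.8 81.1] ztop 0.1457 bar ang -94.0 white n 51 [  3.5 -24.3] mark [ 0.5578 -0.3175  0.1055] n 621 mark ang from bar ctr -3.5 from kc -7.6
```

View pics/w6.png

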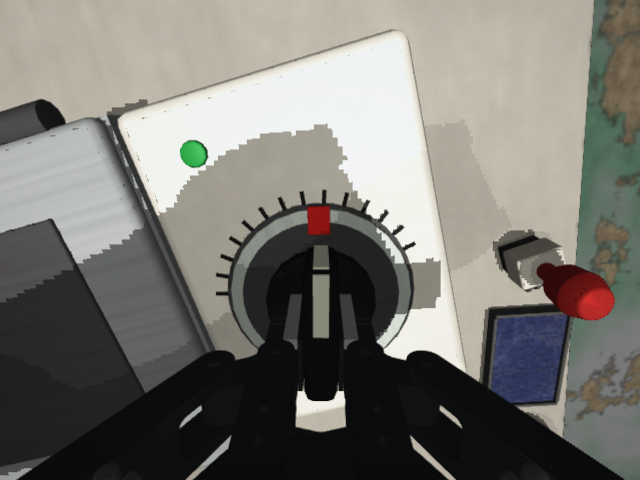

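The white line, from (321,245) to (321,335), points at the red mark at (318,221), within about 1°. Now I'll pull the knob up.

```bash
python3 -m crank '[[0,0,-0.004,0,0,0,1],[0,0,-0.008,0,0,0,1],[0,0,-0.012,0,0,0,1],[0,0,-0.016,0,0,0,1],[0,0,-0.018,0,0,0,1]]'; python3 -m crank '[[0,0,-0.002,0,0,0,1],[0,0,-0.004,0,0,0,1],[0,0,-0.004,0,0,0,1],[0,0,-0.004,0,0,0,1]]'
python3 - <<'E'
from h import *
p=capture('wrist');W=cloud(p)
for (u,v) in ((321,330),(321,300),(321,370)):print(pt(p,u,v))
E
```

```text
t: 29.8
tool_pos: [0.5181, -0.3155, 0.132]
orientation: [-0.681, 0.732, -0.001, -0.001]
force: [13.4, -10.3, -50.6]
finger_gap: 0.0126
t: 30.2
tool_pos: [0.5172, -0.3152, 0.1332]
orientation: [-0.682, 0.732, 0.001, -0.002]
force: [14.0, -12.6, -57.7]
finger_gap: 0.0127
[ 0.52283099 -0.31562991  0.15683614]
[ 0.5357374  -0.31652356  0.15689498]
[ 0.50379063 -0.31431436  0.15615952]
```

```bash
python3 -m crank '[[0,0,0.002,0,0,0,1],[0,0,0.004,0,0,0,1],[0,0,0.0055,0,0,0,1],[0,0,0.0055,0,0,0,1]]'
```

```text
t: 30.65
tool_pos: [0.5173, -0.3156, 0.1323]
orientation: [-0.681, 0.732, -0.0, 0.0]
force: [4.1, -0.7, -7.3]
finger_gap: 0.0128
```

```bash
python3 -m crank '[[0,0,0,0,0,0,0.5],[0,0,0,0,0,0,0.4],[0,0,0,0,0,0,0.3],[0,0,0,0,0,0,0],[0,0,0,0,0,0,0]]'; python3 -m crank '[[0,0,-0.02,0,0,0,0],[0,0,-0.05,0,0,0,0],[0,0,-0.09,0,0,0,0],[0,0,-0.12,0,0,0,0],[0,0,-0.12,0,0,0,0]]'
python3 - <<'E'
from h import *
p=capture('wrist');knob(p);save(p,'w7.png')
p=capture('top');orange(p,.02,.09)
E
```

```text
t: 31.15
tool_pos: [0.517, -0.3157, 0.1324]
orientation: [-0.681, 0.732, -0.0, 0.0]
force: [-0.6, 0.8, -0.6]
finger_gap: 0.0838
t: 31.65
tool_pos: [0.5183, -0.3173, 0.2562]
orientation: [-0.681, 0.732, -0.003, 0.001]
force: [0.1, -0.0, -0.5]
finger_gap: 0.0854
bar ctr 519.6 -316.0 [14.  60.3] ztop 0.1551 bar ang -4.4 white n 231 [14.7 -0.7] mark [ 0.557  -0.3173  0.1054] n 196 mark ang from bar ctr -2.0 from kc -7.4
orange px [263. 270.] 181 ctr 430.4 151.4 size 31 31 z 0.067 axis 105.71559082248302
```

View pics/w7.png

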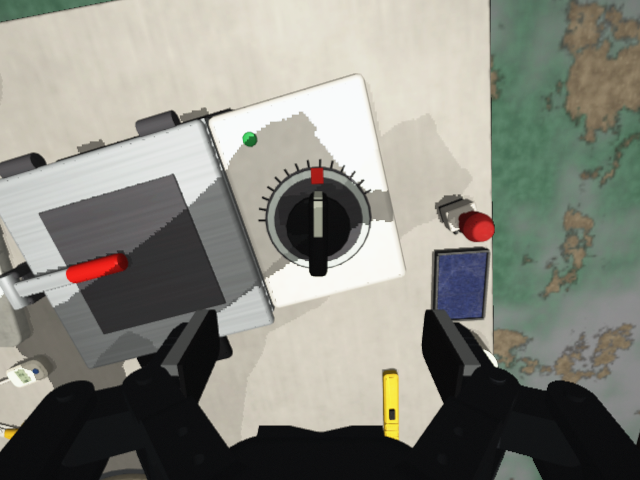

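The white line points at the mark (318,175). The knob top has risen 13.9 mm, the lever is flat at (97,267) and the lid is shut. I'll check the jar and hand in.

Run:
```python
from h import *
p=capture('top');W=cloud(p);h=cv2.cvtColor(p['image'],cv2.COLOR_RGB2HSV)
m=((h[...,0]<5)|(h[...,0]>172))&(h[...,1]>140)&(h[...,2]>90);n,l,s,c=cv2.connectedComponentsWithStats(m.astype(np.uint8))
for i in range(1,n):
    if s[i,4]>300:
        Q=W[l==i];print('jar',c[i],s[i,4],cv2.minAreaRect((Q[Q[:,2]>.115][:,:2]*1000).astype(np.float32))[0])
print(bot.observe()['force'],bot.sign_off())
```

```text
jar [241.47496423 156.1416309 ] 699 (674.5928344726562, 191.06671142578125)
the job is handed in; nothing more can be done
[-0.28637403  0.40482563  0.34857281] None
```

The job is done and handed in at about 32 s of the 210 s allowed; `sign_off` gives no verdict.

- **Carrots:** Only three long carrot pieces were on the board. All three went into the basin, confirmed in the pictures before I shut the lid. The stub is still on the board, and I left the green look-alike alone.
- **Lid and clamp:** I shut the lid first, then swung the red lever down over it. The lid's top reads level at 0.113 m, and the lever's top reads 0.129 m along the whole grip, which matches flat.
- **Knob:** I turned it about 67° clockwise while it was pushed in, then pulled it straight up. It stayed out after release, with its top 13.9 mm higher (14 mm is the stop). The pull against the stop peaked at about 58 N at the wrist, under the 120 N limit.
- **Pointing at the mark:** The white line is at −4.4°. Estimates of the mark's direction ran from −2° to −4.3° depending on where I took the knob's axis, so the line is off by 2.4° at most.
- **Jar:** Its cap is at the same place as at the start, within 1 mm.

None of the final checks failed. The only disagreement was that small spread in the mark's direction.

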